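Flip the tags of two tested samples

ROBOT

A 6-joint arm with a two-finger parallel gripper is mounted at the origin on a cart in front of the work surface, level with it; the furniture and walls round the work are solid. World frame = base frame: x ahead of the robot, y to its left, z up, the work surface at z = 0. Lengths are in m, angles in rad, forces in N, time in s.
With the tool pointing down it reaches from about 0.35 to 0.975 m from the base axis. Payload 4.9 kg.
Tool frame: the origin (TCP) lies on the mounting face of the last link; the fingertips stand 173 mm ahead of it and the grasp point (between the pads) lies 155 mm ahead of it; x points along the fingers, z is the direction in which the jaws open and shut, and the axes are right-handed (so a half turn about x gives the same grasp; the last joint's range is limited). The gripper opens to 85 mm and grips with 20 to 120 N. Pads are 22 mm wide; open, the fingers measure 114 mm over their backs; the gripper's body (76 mm by 85 mm) begins 54 mm behind the grasp point. The pads swing forward as they close: fully open they stand 13 mm farther back than shut.
Start: joints at [-1.449, 0.053, 1.613, -0, 1.476, -0.119], TCP at [0.149, -0.607, 0.405] pointing down, gripper open.
Joint ranges: [-3.01, 3.01], [-1.01, 2.22], [0.06, 2.58], [-1.02, 4.17], [0.09, 2.62], [-3.14, 3.14]. Speed limits (rad/s): [2.57, 2.57, 3.14, 3.14, 3.14, 3.14].

INTERFACE

Orientations are given as a rotation vector (axis times angle).
In Python, from station import get_obs, get_image, get_calibration, finish_job, look_for, masks_of, tip_of gives the robot as it stands.
- The arm moves only by the tool carry_out, never from a script. Its argument "increments" is a list of rows, each a list of 3 entries, a list of its own where there are three numbers: the turn, a rotation vector about the world's x, y, z in units of 0.1 rad (1.0 is 0.1 rad), then the shift along the world's x, y, z in units of 20 mm (1.0 is 20 mm), then the opening, from 0 (shut) to 1 (fully open). A call has 1 to 8 rows; each row shifts and turns the pose as measured when the row begins; what a row does not reach is not made up. A row lasts 1/10 s, in which the tool goes at most 50 mm and 8.59 degrees, less where a joint would pass 70% of its speed; a pose out of reach is approached as far as the arm can. A call with a number of a shift or a turn outside -1 to 1 is refused whole. A call with a gripper value outside its range is refused whole. The fingers move at their own pace and stop on an object; "squeeze" is the grip in N (left out, the last holds). Time passes only in rows, so rows that do not move let the fingers close. It gives the time, the measured TCP pose, the force and the opening at its end, in the units of the state.
- get_obs(): the state, without advancing time (a new reading comes with each control period).
- get_image(name): name is "side" or "top"; returns (picture, depth): 420x560x3 uint8, blue, green, red; 420x560 float32, m along the optical axis (not along the pixel's ray), 0 where there is no reading.
- get_calibration(name): a dict with "fx", "fy", "cx", "cy" (pixels), "position" and "orientation" of the camera in the world. Camera axes: x right, y down, z forward; pixel columns grow to the right and rows downward; lengths in m; the calibration is good to about 2 mm. A picture is of the moment at which its call begins. get_calibration takes no time and is no camera call.
- finish_job(): hands the job in, once; it reports no verdict.
Trained networks look in the newest picture that a camera, given by its name, has taken for a name from the list of things; names that differ only in an ending like _2 or _b are one class to them, and where a whole thing is asked for, a point or a joint stands for the part that bears it (a point fixed in the world has none). Each returns a list of dicts, best first, with "p" (0 to 1); they miss things now and then, are a little off and sometimes report something else, mostly with a low value. They report only what shows in the picture. A call takes as long as a camera call.
- look_for(camera, query): "centre" ([column, row] in pixels, amid what is visible of it).
- masks_of(camera, query): "region" (420x560 bool, what is visible of it) and "centre" ([column, row] in pixels, amid what is visible of it).
- tip_of(camera, query): "centre" ([column, row] in pixels: a listed point, or the origin of a listed thing).
The state is a dict: "t": time; "q": joint angles; "dq": joint speeds; "effort": joint torques, N m; "tool_pos": TCP position; "tool_rot": TCP orientation; "contact_force": force on the tool from outside, world axes, zero at the start; "wrist_torque": the same for the moment, N m; "opening": finger opening in m.
Only numpy, scipy, OpenCV 4.12 (cv2) and the standard library are available. Lean on these libraries where they do the work, as an engineer would, in place of code of your own. Each camera call takes 0.05 s, during which the arm holds its last target.

TASK

The spool of film and the roll of tape have been tested, in that order: first at the spool's station, then at the roll's, push the hinged tag up with a fingertip and over its pivot, away from you, until it lies flat on the far side with its ringed face up. Leave the petri dish's tag lying as it is, and do not move or pick up the samples or any other loose thing.

Things in the scene. Friction and masses are not known exactly. Their poses are not given: they have to be found in the camera images.
- spool_station: Fixed marker station that carries the film spool (three alike): aluminium base 113 x 80 x 10 mm with two upright cheeks bearing the tag, behind them the sample's nest. Origin: base underside (8 mm above the bench), right below the pivot; x level, from the robot's side to the far side; y to the left; z up. In it: base x -23 to 90 mm; cheeks x +-9, |y| 34 to 39, top z 94; pivot z 85.
- spool_pivot (a point): Middle of that station's pivot axis, which is level along the station's y, 85 mm above its underside. Stop pins under the tag, 15 mm either side of the pivot, only within 10 mm of the cheeks; below the tag's free half there is open air down to the bench or mat.
- spool_nest (a point): Centre of that station's nest floor, 50 mm beyond the pivot, 10 mm above the underside; 4 mm high rim round 72 x 72 mm. The flipped tag ends up above it.
- spool_tag (a joint): Hinged tag of the film spool's station: white plate 62 mm wide, 5 mm thick, 40 to 65 g. Rad: 0 = level towards the robot, plain face up (start, stop); 1.57 = upright; 3.14 = level on the far side, face with raised black ring up (stop). Turns easily, lightly damped; falls slowly (up to 5 s) to the side it leans to; push it to 1.7 or more and it falls over.
- spool_tag_edge (a point): Middle of that tag's free edge, the centre of its 7 mm thick round bead, 52 mm from the pivot; moves with the tag.
- roll_station: Fixed marker station that carries the tape roll (three alike): aluminium base 113 x 80 x 10 mm with two upright cheeks bearing the tag, behind them the sample's nest. Origin: base underside (8 mm above the bench), right below the pivot; x level, from the robot's side to the far side; y to the left; z up. In it: base x -23 to 90 mm; cheeks x +-9, |y| 34 to 39, top z 94; pivot z 85.
- roll_pivot (a point): Middle of that station's pivot axis, which is level along the station's y, 85 mm above its underside. Stop pins under the tag, 15 mm either side of the pivot, only within 10 mm of the cheeks; below the tag's free half there is open air down to the bench or mat.
- roll_nest (a point): Centre of that station's nest floor, 50 mm beyond the pivot, 10 mm above the underside; 4 mm high rim round 72 x 72 mm. The flipped tag ends up above it.
- roll_tag (a joint): Hinged tag of the tape roll's station: white plate 62 mm wide, 5 mm thick, 40 to 65 g. Rad: 0 = level towards the robot, plain face up (start, stop); 1.57 = upright; 3.14 = level on the far side, face with raised black ring up (stop). Turns easily, lightly damped; falls slowly (up to 5 s) to the side it leans to; push it to 1.7 or more and it falls over.
- roll_tag_edge (a point): Middle of that tag's free edge, the centre of its 7 mm thick round bead, 52 mm from the pivot; moves with the tag.
- dish_station: Fixed marker station that carries the petri dish (three alike): aluminium base 113 x 80 x 10 mm with two upright cheeks bearing the tag, behind them the sample's nest. Origin: base underside (8 mm above the bench), right below the pivot; x level, from the robot's side to the far side; y to the left; z up. In it: base x -23 to 90 mm; cheeks x +-9, |y| 34 to 39, top z 94; pivot z 85.
- dish_pivot (a point): Middle of that station's pivot axis, which is level along the station's y, 85 mm above its underside. Stop pins under the tag, 15 mm either side of the pivot, only within 10 mm of the cheeks; below the tag's free half there is open air down to the bench or mat.
- dish_nest (a point): Centre of that station's nest floor, 50 mm beyond the pivot, 10 mm above the underside; 4 mm high rim round 72 x 72 mm. The flipped tag ends up above it.
- dish_tag (a joint): Hinged tag of the petri dish's station: white plate 62 mm wide, 5 mm thick, 40 to 65 g. Rad: 0 = level towards the robot, plain face up (start, stop); 1.57 = upright; 3.14 = level on the far side, face with raised black ring up (stop). Turns easily, lightly damped; falls slowly (up to 5 s) to the side it leans to; push it to 1.7 or more and it falls over.
- dish_tag_edge (a point): Middle of that tag's free edge, the centre of its 7 mm thick round bead, 52 mm from the pivot; moves with the tag.
- film_spool: The spool of film (52 mm across, 22 mm high, two pale flanges with the wound film between them), loose in the nest of its station. Origin: centre of its underside. Not to be handled.
- tape_roll_2: The roll of tape (a ring 67 mm across, 19 mm high, with an open core), loose in the nest of its station. Origin: centre of its underside. Not to be handled.
- petri_dish: The clear flat petri dish (66 mm across, 15 mm high), loose in the nest of its station. Origin: centre of its underside. Not to be handled.
- weight_50: Bystander: small brass weight, 19 mm across, 28 mm high, standing between the stations. Origin: centre of its underside.
- vial_3: Bystander: small screw vial, 22 mm across, 46 mm high, standing between the stations. Origin: centre of its underside.
- binder_clip: Bystander: binder clip, 32 x 29 x 36 mm, right of the stations. Origin: centre of its underside.
- spare_jaw: Bystander: dark metal jaw block with a grooved face, 50 x 26 x 14 mm, right of the stations. Origin: centre of its underside.
- ball_pen: Bystander: pen lying on the bench in front of the stations, 142 mm long, 13 mm high. Origin: centre of its underside.
- hex_key: Bystander: hexagon key lying on the bench in front of the stations, 82 x 32 x 9 mm. Origin: centre of its underside.

How it is judged:
By the outcome, as a careful person would: the job done as asked, in the order asked, and still so for the second after the job is handed in, with the robot touching nothing.
It also fails if it takes over 56 s, if anything falls off the work surface, if the arm or the gripper's body presses on something with over 40 N, if the wrist force passes 120 N, or if a joint passes its speed limit or range.

## Working session

There is one attempt and no reset: what is moved stays moved. The work goes in short steps, Python scripts to look and compute and a tool call to move; the robot and the scene stay as the last step left them, time stands still between calls to the robot, and variables do not carry over. Pictures are saved under pics/ and viewed, and the job is handed in when it is done.

Besides the shell and the picture viewer there is one more tool, called after ">>>" in YAML: its name, and indented under it one key for each argument. carry_out: Moves the arm, as the interface text tells. Shifts and turns lie within -1 to 1; 1 stands for 20 mm of shift or 0.1 rad of turn. Its arguments: {"type":"object","properties":{"increments":{"type":"array","items":{"type":"array"}},"squeeze":{"type":"number"}},"required":["increments"]}

```bash
mkdir -p pics; ls; python3 - <<'E'
from station import *
import cv2
o=get_obs();print(o)
for c in("side","top"):
    im,d=get_image(c);cv2.imwrite(f"pics/{c}0.png",im);print(c,get_calibration(c))
    for n in("film_spool","tape_roll_2","petri_dish","spool_pivot","roll_pivot","dish_pivot","spool_tag_edge","roll_tag_edge","dish_tag_edge"):
        print(n,[(round(r["p"],2),[round(float(v)) for v in r["centre"]]) for r in tip_of(c,n)[:4]])
E
```

```text
pics
{'t': 0.0, 'q': array([-1.44900855e+00,  5.33412283e-02,  1.61428314e+00, -1.82904717e-06,
        1.47600288e+00, -1.19010069e-01]), 'dq': array([-0.00154608, -0.00066835, -0.00066339,  0.00023207,  0.00092134,
       -0.00188072]), 'effort': array([ 2.19489098e-04, -3.93679404e+01, -3.70177746e+01, -9.34516106e-05,
        7.15691902e-03,  6.62242996e-06]), 'tool_pos': array([ 0.14900967, -0.60670028,  0.40347884]), 'tool_rot': array([ 1.03141775,  1.3150137 , -1.02902128]), 'contact_force': array([ 0.92293158,  0.23048851, -0.48525486]), 'wrist_torque': array([ 0.0242294 , -0.05018371, -0.05101381]), 'opening': 0.08522675780920676}
side {'fx': 384.7331647035495, 'fy': 384.7331647035495, 'cx': 271.1722543952652, 'cy': 212.69221963182014, 'position': array([ 0.34247301, -1.021669  ,  0.46509016]), 'orientation': array([-2.00681731,  0.21520278, -0.17148041])}
film_spool [(0.69, [290, 269]), (0.16, [221, 261])]
tape_roll_2 [(0.54, [288, 201])]
petri_dish [(0.8, [299, 238]), (0.39, [273, 339])]
spool_pivot [(0.57, [266, 236])]
roll_pivot [(0.76, [274, 179])]
dish_pivot [(0.97, [278, 202]), (0.73, [298, 234])]
spool_tag_edge [(0.84, [238, 236]), (0.58, [260, 271])]
roll_tag_edge [(0.48, [253, 180])]
dish_tag_edge [(0.75, [258, 201]), (0.46, [258, 180])]
top {'fx': 425.79958844625065, 'fy': 425.79958844625065, 'cx': 273.1016770092704, 'cy': 214.37643353301826, 'position': array([ 0.35643128, -0.29467066,  0.91471453]), 'orientation': array([-2.19264258,  2.02500081, -0.21715986])}
film_spool []
tape_roll_2 [(0.64, [178, 171]), (0.15, [246, 210])]
petri_dish [(0.67, [259, 190])]
spool_pivot []
roll_pivot [(0.92, [164, 176]), (0.58, [314, 224]), (0.51, [210, 189])]
dish_pivot [(0.9, [243, 202])]
spool_tag_edge [(0.92, [306, 263])]
roll_tag_edge [(0.77, [154, 206]), (0.44, [246, 200]), (0.39, [180, 169])]
dish_tag_edge [(0.58, [232, 220]), (0.17, [317, 220])]
```

View pics/side0.png

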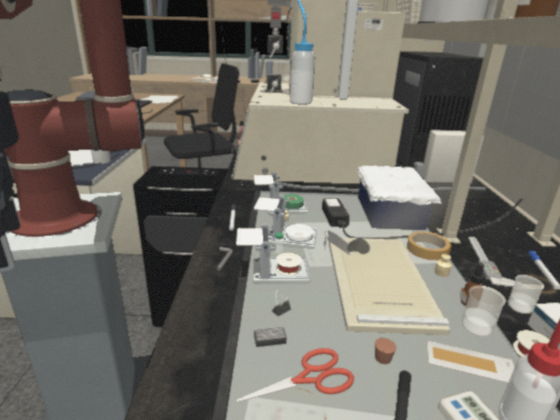

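View pics/top0.png

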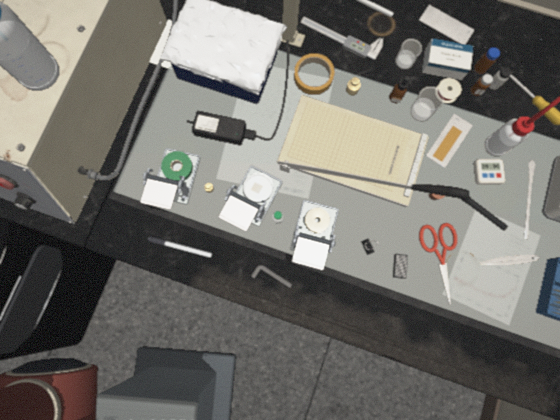

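The side view shows spool, dish and roll stations at about (270,255), (285,225) and (280,195). In the top view they are at about (315,235), (248,200) and (170,178), with the tags white and lying towards the robot. Next I'll get positions from the depth images.

```bash
cat > h.py <<'E'
import numpy as np,cv2
from station import *
from scipy.spatial.transform import Rotation as R
def cloud(cam):
    im,d=get_image(cam);c=get_calibration(cam)
    v,u=np.mgrid[:420,:560]
    P=np.stack([(u-c["cx"])/c["fx"]*d,(v-c["cy"])/c["fy"]*d,d],-1)
    W=P@R.from_rotvec(c["orientation"]).as_matrix().T+c["position"]
    W[d==0]=np.nan
    return im,W
def proj(cam,p):
    c=get_calibration(cam);q=(np.atleast_2d(p)-c["position"])@R.from_rotvec(c["orientation"]).as_matrix()
    return np.c_[q[:,0]/q[:,2]*c["fx"]+c["cx"],q[:,1]/q[:,2]*c["fy"]+c["cy"]]
E
python3 - <<'E'
from h import *
T={}
for cam,seeds in(("top",dict(spool=(310,250),dish=(238,211),roll=(160,190))),("side",dict(spool=(250,237),dish=(267,204),roll=(263,180)))):
    im,W=cloud(cam);T[cam]=W
    for n,s in seeds.items():
        print(cam,n,"seed",W[s[1],s[0]].round(4))
        m=np.zeros((420,560),bool);m[max(0,s[1]-45):s[1]+45,s[0]-45:s[0]+45]=1
        m&=(np.abs(W[...,2]-W[s[1],s[0],2])<.012)&(im.min(-1)>150)
        k,l=cv2.connectedComponents(m.astype(np.uint8),connectivity=4)
        m=l==l[s[1],s[0]]
        p=W[m];print(len(p),p.mean(0).round(4),p[:,2].std().round(4))
        (c,wh,a)=cv2.minAreaRect(p[:,:2].astype(np.float32));print(np.round(c,4),np.round(wh,4),round(a,1))
im=cv2.imread("pics/top0.png");cv2.imwrite("pics/topz.png",cv2.resize(im[130:300,120:360],(800,567),interpolation=cv2.INTER_CUBIC))
im=cv2.imread("pics/side0.png");cv2.imwrite("pics/sidez.png",cv2.resize(im[150:300,200:360],(640,600),interpolation=cv2.INTER_CUBIC))
E
```

```text
top spool seed [ 0.4649 -0.3622  0.0936]
844 [ 0.4592 -0.3635  0.0954] 0.0015
[ 0.4596 -0.3634] [0.0618 0.0516] 79.3
top dish seed [ 0.5311 -0.2156  0.0921]
806 [ 0.5267 -0.2168  0.0954] 0.0015
[ 0.5276 -0.2153] [0.0651 0.0515] 67.9
top roll seed [ 0.5606 -0.0573  0.0951]
800 [ 0.5533 -0.0558  0.0954] 0.0016
[ 0.554  -0.0524] [0.0702 0.0514] 81.6
side spool seed [ 0.462  -0.3681  0.0959]
433 [ 0.462  -0.3653  0.0965] 0.001
[ 0.4622 -0.3638] [0.0722 0.0502] 79.8
side dish seed [ 0.5294 -0.2198  0.0963]
271 [ 0.5293 -0.2212  0.0967] 0.0016
[ 0.5293 -0.2207] [0.0707 0.052 ] 71.5
side roll seed [ 0.5525 -0.0667  0.098 ]
181 [ 0.5559 -0.0599  0.0968] 0.0015
[ 0.5574 -0.057 ] [0.0681 0.0491] 79.0
```

View pics/topz.png

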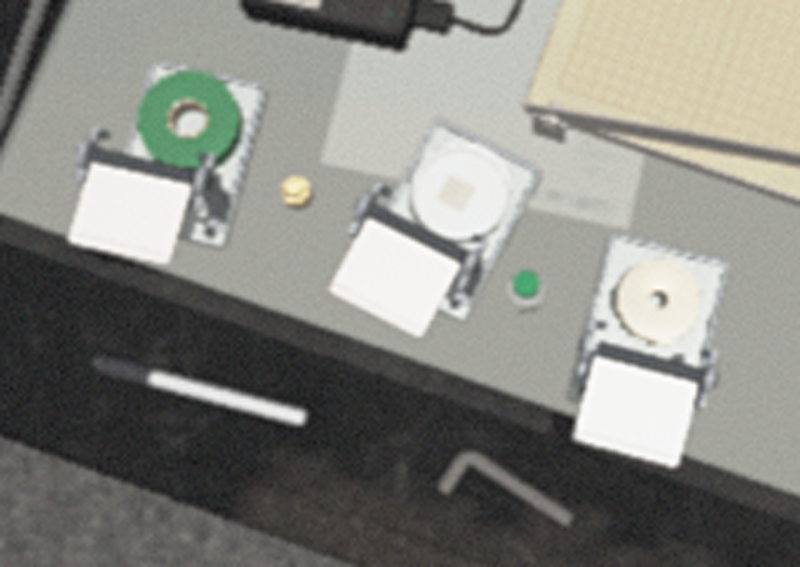

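View pics/sidez.png

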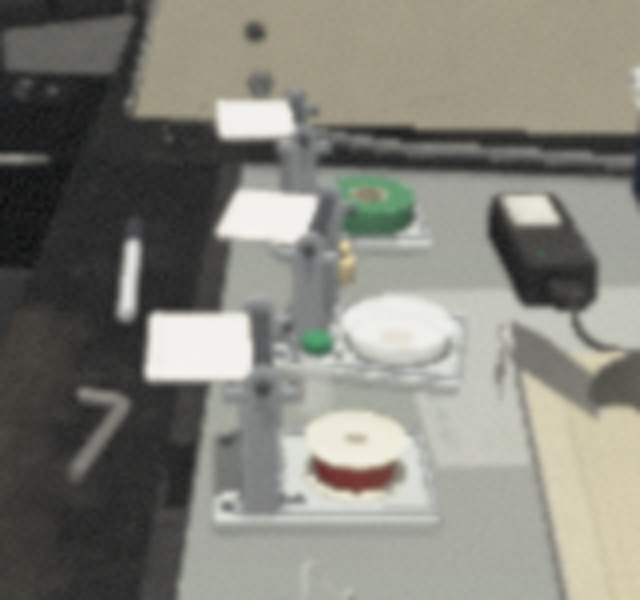

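```bash
python3 - <<'E'
from h import *
print(R.from_rotvec(get_obs()["tool_rot"]).as_matrix().round(3))
from scipy.optimize import minimize
im,W=cloud("top")
vis=im.copy()
for n,c,a0 in(("spool",(.459,-.3635),-10.7),("dish",(.527,-.2165),-22),("roll",(.554,-.055),-9)):
    d=np.linalg.norm(W[...,:2]-c,axis=-1)
    p=W[(d<.06)&(W[...,2]>.088)&(W[...,2]<.103)&(im.min(-1)>150)][:,:2]
    # white plate 51.5 x 62: maximise inside-outside
    def f(v):
        a=v[2];q=(p-v[:2])@np.array([[np.cos(a),-np.sin(a)],[np.sin(a),np.cos(a)]])
        e=np.maximum(abs(q[:,0])-.0257,0)+np.maximum(abs(q[:,1])-.031,0)
        return np.minimum(e,.004).sum()
    best=min((minimize(f,[c[0],c[1],np.radians(a0+k)],method="Nelder-Mead",options=dict(initial_simplex=[[c[0],c[1],np.radians(a0+k)],[c[0]+.005,c[1],np.radians(a0+k)],[c[0],c[1]+.005,np.radians(a0+k)],[c[0],c[1],np.radians(a0+k+6)]])) for k in(-8,-4,0,4,8)),key=lambda r:r.fun)
    x,y,a=best.x;X=np.array([np.cos(a),np.sin(a)]);Y=np.array([-X[1],X[0]])
    piv=best.x[:2]+.0297*X;edge=piv-.052*X
    print(n,"yaw",np.degrees(a).round(1),"pivot",piv.round(4),"edge",edge.round(4),"fun",best.fun,len(p))
    for P,z in((piv,.093),(edge,.093),(piv+.039*Y,.102),(piv-.039*Y,.102),(piv+.09*X+.04*Y,.018),(piv+.09*X-.04*Y,.018),(piv-.023*X-.04*Y,.018)):
        for cam in("top",):
            u=proj(cam,np.r_[P,z])[0];cv2.circle(vis,tuple(int(round(t)) for t in u),1,(0,0,255),-1)
    for cam in("side","top"):print(cam,proj(cam,np.r_[piv,.093]).round(),proj(cam,np.r_[edge,.093]).round())
cv2.imwrite("pics/topv.png",cv2.resize(vis[130:300,120:360],(800,567),interpolation=cv2.INTER_CUBIC))
E
```

```text
[[-0.     0.971  0.239]
 [ 0.     0.239 -0.971]
 [-1.     0.    -0.   ]]
spool yaw -11.2 pivot [ 0.4885 -0.3696] edge [ 0.4375 -0.3595] fun 0.27634750845686595 914
side [[263. 237.]] [[237. 237.]]
top [[315. 238.]] [[308. 264.]]
dish yaw -22.4 pivot [ 0.5547 -0.228 ] edge [ 0.5066 -0.2081] fun 0.20378069375380736 857
side [[278. 206.]] [[256. 204.]]
top [[245. 200.]] [[233. 223.]]
roll yaw -8.7 pivot [ 0.5827 -0.0607] edge [ 0.5313 -0.0528] fun 0.18544939394431942 831
side [[273. 180.]] [[254. 180.]]
top [[163. 180.]] [[156. 204.]]
```

View pics/topv.png

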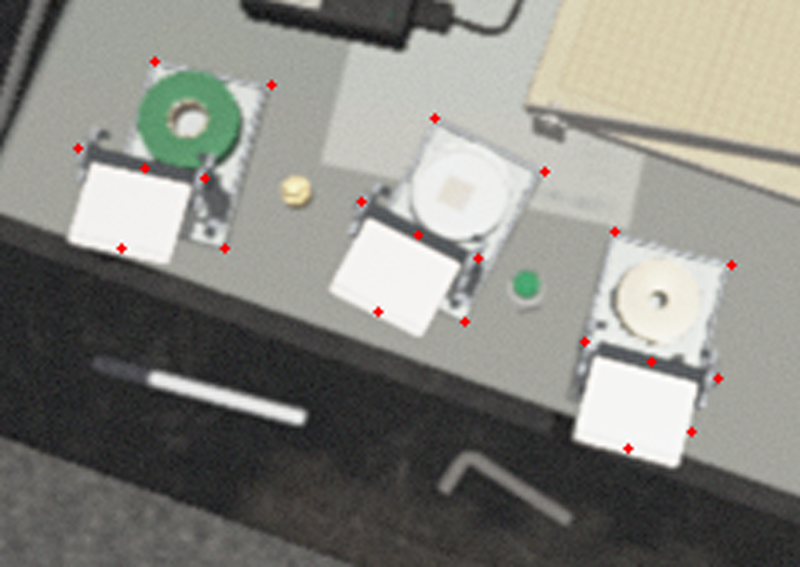

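>>> carry_out:
  increments:
    - [[0, 0, -0.87], [0.36, 1, 0], 0]
    - [[0, 0, -0.87], [0.36, 1, 0], 0]
    - [[0, 0, -0.87], [0.36, 1, 0], 0]
    - [[0, 0, -0.87], [0.36, 1, 0], 0]
    - [[0, 0, -0.87], [0.36, 1, 0], 0]
    - [[-0.19, -0.96, 0], [0.36, 1, 0], 0]
    - [[-0.19, -0.96, 0], [0.36, 1, 0], 0]
    - [[-0.19, -0.96, 0], [0.36, 1, 0], 0]
  squeeze: 20

```text
t: 1.95
tool_pos: [0.208, -0.443, 0.4047]
tool_rot: [1.469, 0.854, -1.141]
contact_force: [-0.7, -0.3, -0.1]
opening: -0.0
```

```bash
cat > st.py <<'E'
import sys
from h import *
ST=dict(spool=(.486,-.369,-11.2),roll=(.580,-.0605,-8.7))
def st(n,tilt=45,tx=None,tz=None):
    o=get_obs();M=R.from_rotvec(o["tool_rot"]).as_matrix()
    px,py,a=ST[n];a=np.radians(a);X=np.array([np.cos(a),np.sin(a),0]);Y=np.array([-X[1],X[0],0]);Z=np.array([0,0,1.])
    tip=o["tool_pos"]+.173*M[:,0];r=tip-[px,py,.093]
    th=np.radians(tilt);x=np.sin(th)*X-np.cos(th)*Z;z=-Y;D=np.c_[x,np.cross(z,x),z]
    dr=R.from_matrix(D@M.T).as_rotvec()
    print("t",o["t"],"tip rel (x,y,z)mm",(np.array([r@X,r@Y,r[2]])*1e3).round(1),"tool x in st",(np.array([X,Y,Z])@M[:,0]).round(2),"turn left(units)",(dr*10).round(2),"F",o["contact_force"].round(1),"q",o["q"].round(2))
    if tx is not None:
        tcp=np.array([px,py,.093])+X*tx/1e3+Z*tz/1e3-.173*x
        print("shift left(units)",((tcp-o["tool_pos"])/.02).round(2))
if __name__=="__main__":
    a=sys.argv;st(a[1],*[float(v) for v in a[2:]])
E
python3 st.py spool 45 -80 -22
```

```text
t 1.95 tip rel (x,y,z)mm [-206.6 -126.6  146.6] tool x in st [ 0.3  -0.   -0.95] turn left(units) [-1.03 -4.71  0.17] F [-0.7 -0.3 -0.1] q [-1.34 -0.33  1.96  0.28  1.38  0.41]
shift left(units) [  3.98   5.66 -10.57]
```

>>> carry_out:
  increments:
    - [[-0.2, -0.95, 0.03], [0.4, 0.8, -0.2], 0]
    - [[-0.2, -0.95, 0.03], [0.4, 0.8, -0.2], 0]
    - [[-0.2, -0.95, 0.03], [0.4, 0.8, -0.2], 0]
    - [[-0.2, -0.95, 0.03], [0.4, 0.8, -0.2], 0]
    - [[-0.2, -0.95, 0.03], [0.4, 0.8, -0.4], 0]
    - [[0, 0, 0], [0.4, 0.8, -0.6], 0]
    - [[0, 0, 0], [0.4, 0.6, -0.8], 0]
    - [[0, 0, 0], [0.3, 0.3, -1], 0]

```text
t: 2.75
tool_pos: [0.2717, -0.3233, 0.3355]
tool_rot: [1.552, 0.444, -0.745]
contact_force: [0.6, -0.0, 1.0]
opening: 0.0
```

```bash
python3 st.py spool 45 -80 -22
```

```text
t 2.75 tip rel (x,y,z)mm [-93.1   2.2 124. ] tool x in st [ 0.73 -0.01 -0.69] turn left(units) [0.12 0.29 0.02] F [ 0.6 -0.   1. ] q [-1.21 -0.57  2.3   0.78  1.06  0.28]
shift left(units) [ 0.79 -0.32 -7.11]
```

>>> carry_out:
  increments:
    - [[0.1, 0.3, 0], [0, -0.1, -1], 0]
    - [[0, 0, 0], [0, -0.1, -1], 0]
    - [[0, 0, 0], [0, -0.1, -1], 0]
    - [[0, 0, 0], [0, 0, -1], 0]
    - [[0, 0, 0], [0, 0, -1], 0]
    - [[0, 0, 0], [0, 0, -1], 0]
    - [[0, 0, 0], [0.2, 0, -1], 0]
    - [[0, 0, 0], [0.2, 0, -0.5], 0]

```text
t: 3.55
tool_pos: [0.28, -0.3272, 0.1805]
tool_rot: [1.545, 0.472, -0.768]
contact_force: [-0.7, -0.5, -0.2]
opening: 0.0005
```

```bash
python3 st.py spool 45 -55 -22
```

```text
t 3.55 tip rel (x,y,z)mm [-88.1   0.1 -35. ] tool x in st [ 0.71 -0.01 -0.71] turn left(units) [ 0.07 -0.03 -0.01] F [-0.7 -0.5 -0.2] q [-1.19 -0.26  2.36  0.96  0.8  -0.05]
shift left(units) [ 1.6  -0.37  0.64]
```

Tip is in front of and just below the tag. I'll look before pushing.

```bash
python3 - <<'E'
from h import *
im,d=get_image("side");cv2.imwrite("pics/side1.png",cv2.resize(im[150:300,150:350],(800,600),interpolation=cv2.INTER_CUBIC))
E
```

```text
(no output)
```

View pics/side1.png

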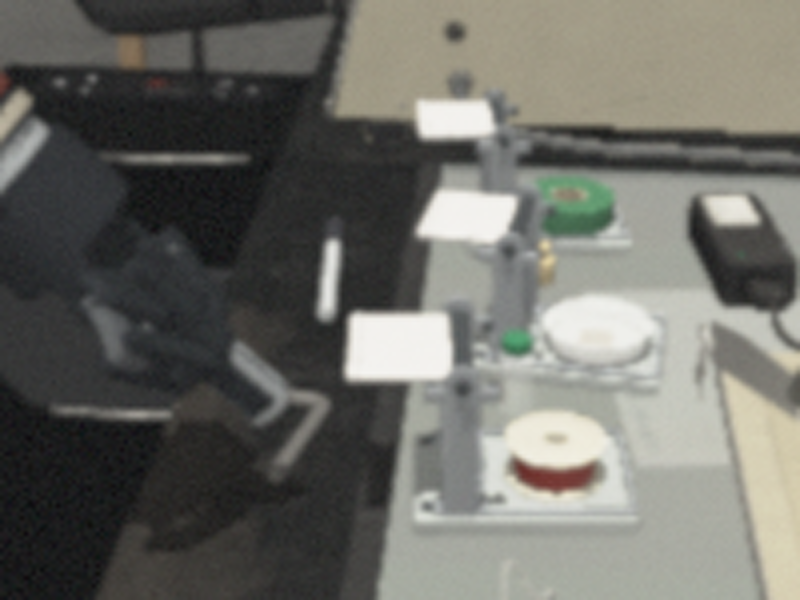

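>>> carry_out:
  increments:
    - [[0, 0, 0], [0.78, -0.16, 0.3], 0]
    - [[0, 0, 0], [0.78, -0.16, 0.3], 0]
    - [[0, 0, 0], [0.12, -0.02, 0.4], 0]
    - [[0, 0, 0], [0.12, -0.02, 0.4], 0]
    - [[0, 0, 0], [0.17, -0.03, 0.35], 0]
    - [[0, 0, 0], [0.17, -0.03, 0.35], 0]
    - [[0, 0, 0], [0.27, -0.05, 0.3], 0]
    - [[0, 0, 0], [0.27, -0.05, 0.3], 0]

```text
t: 4.4
tool_pos: [0.3338, -0.3367, 0.2366]
tool_rot: [1.547, 0.475, -0.771]
contact_force: [-0.5, -0.3, -0.8]
opening: -0.0
```

```bash
python3 st.py spool 45 -33 19; python3 - <<'E'
from h import *
im,d=get_image("side");cv2.imwrite("pics/side2.png",cv2.resize(im[150:300,150:350],(800,600),interpolation=cv2.INTER_CUBIC))
E
```

```text
t 4.4 tip rel (x,y,z)mm [-34.    1.5  20.5] tool x in st [ 0.7  -0.   -0.71] turn left(units) [ 0.04 -0.07 -0.  ] F [-0.5 -0.3 -0.8] q [-1.07 -0.26  2.25  0.86  0.79  0.18]
shift left(units) [-0.01 -0.11 -0.11]
```

View pics/side2.png

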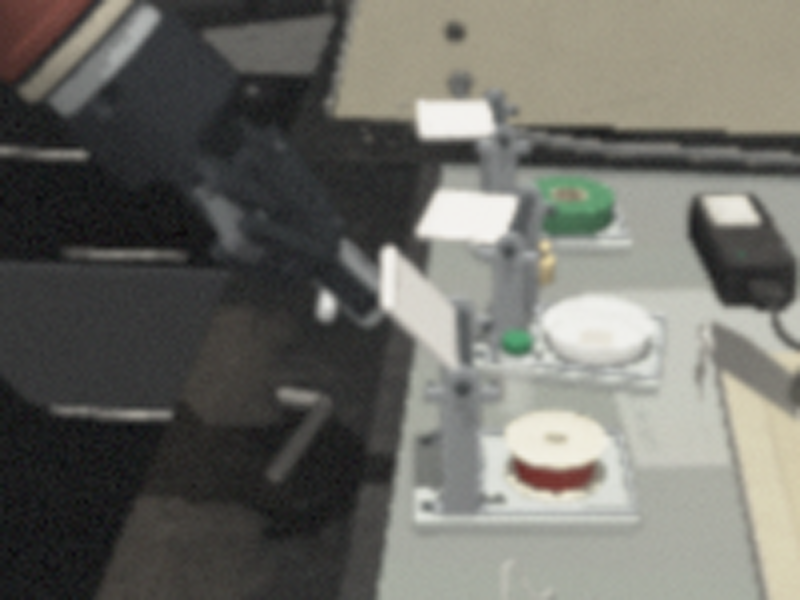

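>>> carry_out:
  increments:
    - [[0, 0, 0], [0.32, -0.06, 0.18], 0]
    - [[0, 0, 0], [0.32, -0.06, 0.18], 0]
    - [[0, 0, 0], [0.37, -0.07, 0.1], 0]
    - [[0, 0, 0], [0.37, -0.07, 0.1], 0]
    - [[0, 0, 0], [0.37, -0.07, 0.05], 0]
    - [[0, 0, 0], [0.37, -0.07, 0.05], 0]
    - [[0, 0, 0], [0.37, -0.07, 0.05], 0]
    - [[0, 0, 0], [0.1, 0, 0.05], 0]

```text
t: 5.25
tool_pos: [0.3916, -0.3474, 0.2542]
tool_rot: [1.547, 0.474, -0.769]
contact_force: [0.2, 0.1, -0.4]
opening: -0.0001
```

```bash
python3 st.py spool 45 -33 19; python3 - <<'E'
from h import *
im,d=get_image("side");cv2.imwrite("pics/side3.png",cv2.resize(im[150:300,150:350],(800,600),interpolation=cv2.INTER_CUBIC))
E
```

```text
t 5.25 tip rel (x,y,z)mm [25.   2.3 38.3] tool x in st [ 0.7  -0.   -0.71] turn left(units) [ 0.05 -0.05 -0.01] F [ 0.2  0.1 -0.4] q [-0.97 -0.16  2.14  0.83  0.73  0.28]
shift left(units) [-2.9   0.43 -0.99]
```

View pics/side3.png

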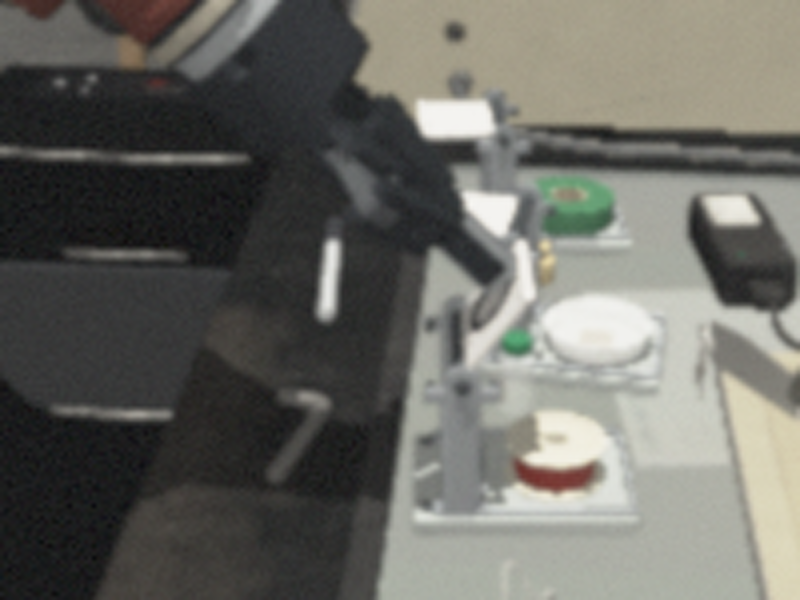

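>>> carry_out:
  increments:
    - [[0, 0, 0], [-0.5, 0.1, 0.6], 0]
    - [[0, 0, 0], [-0.5, 0.1, 0.7], 0]
    - [[0, 0, 0], [-0.5, 0.1, 0.9], 0]
    - [[0, 0, 0], [-0.2, 0.1, 1], 0]
    - [[0, 0, 0], [-0.2, 0.1, 1], 0]
    - [[0, 0, 0], [0, 0.1, 1], 0]
    - [[0, 0, 0], [0, 0, 0], 0]
    - [[0, 0, 0], [0, 0, 0], 0]

```text
t: 6.1
tool_pos: [0.3512, -0.3335, 0.3595]
tool_rot: [1.549, 0.478, -0.771]
contact_force: [0.5, -0.4, -1.6]
opening: 0.0003
```

>>> carry_out:
  increments:
    - [[0, 0, 0.06], [0, 0.7, 0], 0]
    - [[0, 0, 0.06], [0, 0.7, 0], 0]
    - [[0, 0, 0.06], [0, 0.7, 0], 0]
    - [[0, 0, 0.06], [0, 0.7, 0], 0]
    - [[0, 0, 0.06], [0, 0.7, 0], 0]
    - [[0, 0, 0.06], [0, 0.7, 0], 0]
    - [[0, 0, 0.06], [0, 0.7, 0], 0]
    - [[0, 0, 0], [0, 0.7, 0], 0]

```text
t: 6.9
tool_pos: [0.3497, -0.2153, 0.3474]
tool_rot: [1.543, 0.525, -0.745]
contact_force: [-0.5, 0.2, 0.2]
opening: -0.0001
```

```bash
python3 st.py roll 45 -88 -35; python3 - <<'E'
from h import *
im,d=get_image("side");cv2.imwrite("pics/side4.png",cv2.resize(im[130:300,150:350],(706,600),interpolation=cv2.INTER_CUBIC))
E
```

```text
t 6.9 tip rel (x,y,z)mm [ -84.5 -186.7  129.5] tool x in st [ 0.69  0.01 -0.72] turn left(units) [-0.12 -0.2  -0.01] F [-0.5  0.2  0.2] q [-0.85 -0.66  2.32  0.59  0.94  0.65]
shift left(units) [ 1.12  9.33 -8.35]
```

View pics/side4.png

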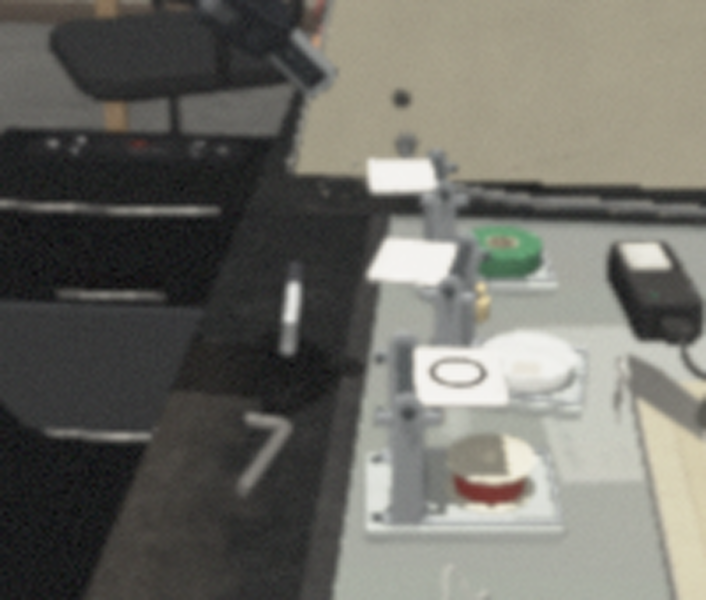

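The spool's tag is flat with its ring up, at about (458,372) in the zoom. Next is the roll.

>>> carry_out:
  increments:
    - [[-0.03, -0.05, 0], [0.14, 1, 0], 0]
    - [[-0.03, -0.05, 0], [0.14, 1, 0], 0]
    - [[-0.03, -0.05, 0], [0.14, 1, 0], 0]
    - [[-0.03, -0.05, 0], [0.14, 1, 0], 0]
    - [[0, 0, 0], [0.14, 1, 0], 0]
    - [[0, 0, 0], [0.14, 1, 0], 0]
    - [[0, 0, 0], [0.14, 1, 0], 0]
    - [[0, 0, 0], [0.14, 1, -0.3], 0]

```text
t: 7.75
tool_pos: [0.3709, -0.0478, 0.3322]
tool_rot: [1.542, 0.513, -0.735]
contact_force: [-0.4, -0.5, 0.3]
opening: 0.0002
```

```bash
python3 st.py roll 45 -88 -35
```

```text
t 7.75 tip rel (x,y,z)mm [-87.3 -18.3 115.9] tool x in st [ 0.7   0.   -0.71] turn left(units) [-0.07 -0.07 -0.01] F [-0.4 -0.5  0.3] q [-0.37 -0.84  2.44  0.23  0.79  1.25]
shift left(units) [ 0.06  0.96 -7.6 ]
```

>>> carry_out:
  increments:
    - [[0, 0, 0], [0, 0.4, -0.9], 0]
    - [[0, 0, 0], [0, 0.4, -0.9], 0]
    - [[0, 0, 0], [0, 0.1, -1], 0]
    - [[0, 0, 0], [0, 0, -1], 0]
    - [[0, 0, 0], [0, 0, -1], 0]
    - [[0, 0, 0], [0, 0, -1], 0]
    - [[0, 0, 0], [0, 0, -1], 0]
    - [[0, 0, 0], [0, 0, -0.3], 0]

```text
t: 8.55
tool_pos: [0.3673, -0.0242, 0.1784]
tool_rot: [1.537, 0.528, -0.733]
contact_force: [-0.1, -0.1, -0.5]
opening: 0.0001
```

```bash
python3 st.py roll 45 -55 -22;python3 - <<'E'
from h import *
im,d=get_image("side");cv2.imwrite("pics/side5.png",cv2.resize(im[130:280,150:350],(800,600),interpolation=cv2.INTER_CUBIC))
E
```

```text
t 8.55 tip rel (x,y,z)mm [-95.5   5.8 -39. ] tool x in st [ 0.7   0.01 -0.72] turn left(units) [-0.08 -0.16 -0.12] F [-0.1 -0.1 -0.5] q [-0.3  -0.56  2.57  0.31  0.39  1.17]
shift left(units) [ 1.87 -0.47  0.75]
```

View pics/side5.png

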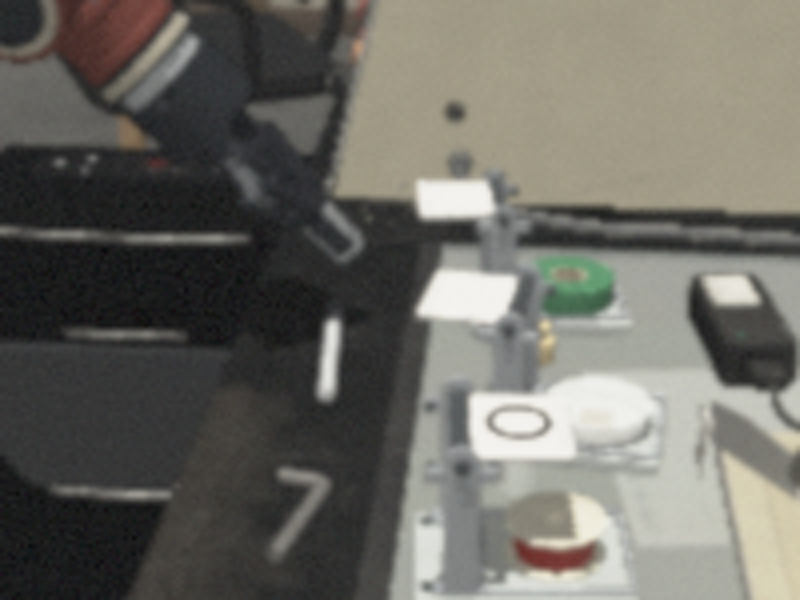

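>>> carry_out:
  increments:
    - [[0, 0, 0], [0.7, -0.2, 0.2], 0]
    - [[0, 0, 0], [0.7, -0.2, 0.3], 0]
    - [[0, 0, 0], [0.5, -0.15, 0.3], 0]
    - [[0, 0, 0], [0.12, -0.02, 0.4], 0]
    - [[0, 0, 0], [0.12, -0.02, 0.4], 0]
    - [[0, 0, 0], [0.17, -0.03, 0.35], 0]
    - [[0, 0, 0], [0.17, -0.03, 0.35], 0]
    - [[0, 0, 0], [0.27, -0.04, 0.3], 0]

```text
t: 9.4
tool_pos: [0.423, -0.0378, 0.2336]
tool_rot: [1.537, 0.531, -0.735]
contact_force: [-0.5, -0.3, -0.5]
opening: 0.0003
```

```bash
python3 st.py roll 45 -33 19;python3 - <<'E'
from h import *
im,d=get_image("side");cv2.imwrite("pics/side6.png",cv2.resize(im[130:280,150:350],(800,600),interpolation=cv2.INTER_CUBIC))
E
```

```text
t 9.4 tip rel (x,y,z)mm [-38.8   1.   16. ] tool x in st [ 0.69  0.01 -0.72] turn left(units) [-0.09 -0.18 -0.13] F [-0.5 -0.3 -0.5] q [-0.29 -0.46  2.4   0.25  0.46  1.23]
shift left(units) [0.17 0.04 0.03]
```

View pics/side6.png

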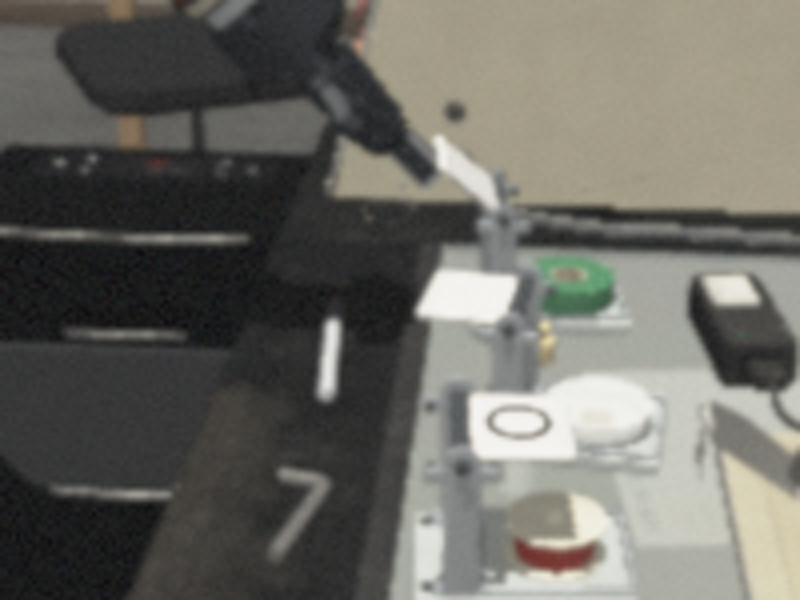

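The roll's tag is about 45° up, at (465,165) in the zoom. I'll keep pushing it over.

>>> carry_out:
  increments:
    - [[0, 0, 0], [0.3, -0.04, 0.25], 0]
    - [[0, 0, 0], [0.34, -0.05, 0.18], 0]
    - [[0, 0, 0], [0.36, -0.05, 0.16], 0]
    - [[0, 0, 0], [0.38, -0.06, 0.1], 0]
    - [[0, 0, 0], [0.38, -0.06, 0.08], 0]
    - [[0, 0, 0], [0.4, -0.06, 0.05], 0]
    - [[0, 0, 0], [0.4, -0.06, 0.05], 0]
    - [[0, 0, 0], [0.4, -0.06, 0.05], 0]

```text
t: 10.25
tool_pos: [0.4885, -0.0477, 0.2549]
tool_rot: [1.537, 0.528, -0.733]
contact_force: [-0.0, 0.1, -0.1]
opening: 0.0
```

```bash
python3 st.py roll 45 -33 19;python3 - <<'E'
from h import *
im,d=get_image("side");cv2.imwrite("pics/side7.png",cv2.resize(im[130:280,150:350],(800,600),interpolation=cv2.INTER_CUBIC))
E
```

```text
t 10.25 tip rel (x,y,z)mm [27.9  1.1 37.6] tool x in st [ 0.7   0.01 -0.72] turn left(units) [-0.08 -0.15 -0.12] F [-0.   0.1 -0.1] q [-0.27 -0.29  2.24  0.23  0.43  1.27]
shift left(units) [-3.1   0.53 -1.03]
```

View pics/side7.png

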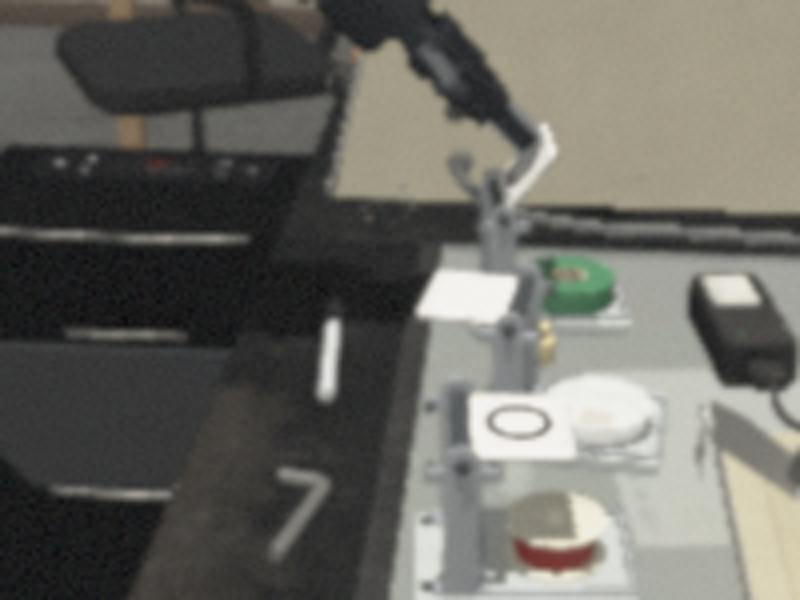

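The roll's tag is past upright. I'll back off and let it fall.

>>> carry_out:
  increments:
    - [[0, 0, 0], [-0.5, 0.08, 0.6], 0]
    - [[0, 0, 0], [-0.5, 0.08, 0.7], 0]
    - [[0, 0, 0], [-0.5, 0.08, 0.9], 0]
    - [[0, 0, 0], [-0.2, 0, 0.9], 0]
    - [[0, 0, 0], [-0.2, 0, 0.8], 0]
    - [[0, 0, 0], [0, 0, 0], 0]
    - [[0, 0, 0], [0, 0, 0], 0]
    - [[0, 0, 0], [0, 0, 0], 0]

```text
t: 11.1
tool_pos: [0.4513, -0.0432, 0.3346]
tool_rot: [1.537, 0.529, -0.734]
contact_force: [-0.0, 0.7, -0.2]
opening: 0.0001
```

>>> carry_out:
  increments:
    - [[0, 0, 0], [0, 0, 0], 0]
    - [[0, 0, 0], [0, 0, 0], 0]
    - [[0, 0, 0], [0, 0, 0], 0]
    - [[0, 0, 0], [0, 0, 0], 0]
    - [[0, 0, 0], [0, 0, 0], 0]
    - [[0, 0, 0], [0, 0, 0], 0]
    - [[0, 0, 0], [0, 0, 0], 0]
    - [[0, 0, 0], [0, 0, 0], 0]

```text
t: 11.9
tool_pos: [0.451, -0.043, 0.3305]
tool_rot: [1.537, 0.535, -0.739]
contact_force: [0.1, -0.4, -0.9]
opening: 0.0001
```

>>> carry_out:
  increments:
    - [[0, 0, 0], [0, 0, 0], 0]
    - [[0, 0, 0], [0, 0, 0], 0]
    - [[0, 0, 0], [0, 0, 0], 0]
    - [[0, 0, 0], [0, 0, 0], 0]
    - [[0, 0, 0], [0, 0, 0], 0]
    - [[0, 0, 0], [0, 0, 0], 0]
    - [[0, 0, 0], [0, 0, 0], 0]
    - [[0, 0, 0], [0, 0, 0], 0]

```text
t: 12.7
tool_pos: [0.451, -0.043, 0.3307]
tool_rot: [1.537, 0.535, -0.739]
contact_force: [0.7, 1.0, -0.0]
opening: 0.0001
```

>>> carry_out:
  increments:
    - [[0, 0, 0], [0, 0, 0], 0]
    - [[0, 0, 0], [0, 0, 0], 0]
    - [[0, 0, 0], [0, 0, 0], 0]
    - [[0, 0, 0], [0, 0, 0], 0]
    - [[0, 0, 0], [0, 0, 0], 0]
    - [[0, 0, 0], [0, 0, 0], 0]
    - [[0, 0, 0], [0, 0, 0], 0]
    - [[0, 0, 0], [0, 0, 0], 0]

```text
t: 13.5
tool_pos: [0.451, -0.043, 0.3307]
tool_rot: [1.537, 0.535, -0.739]
contact_force: [0.1, -1.2, 0.2]
opening: -0.0003
```

```bash
python3 - <<'E'
from h import *
o=get_obs();print(o["t"],o["tool_pos"],o["contact_force"])
im,d=get_image("side");a=cv2.resize(im[130:280,180:340],(640,600),interpolation=cv2.INTER_CUBIC);cv2.imwrite("pics/side8.png",a)
im,W=cloud("top");cv2.imwrite("pics/top8.png",cv2.resize(im[130:300,120:360],(800,567),interpolation=cv2.INTER_CUBIC))
for n,x,y,a in(("spool",.486,-.369,-11.2),("roll",.58,-.0605,-8.7),("dish",.552,-.227,-22.4)):
    a=np.radians(a);X=np.array([np.cos(a),np.sin(a)])
    for s in(-.045,-.03,.025,.045):
        m=np.linalg.norm(W[...,:2]-(np.array([x,y])+s*X),axis=-1)<.006
        print(n,s,np.nanmedian(W[m][:,2]).round(4) if m.any() else None)
E
```

```text
13.5 [ 0.45103467 -0.04301305  0.33070782] [ 0.13197105 -1.19399513  0.19461353]
spool -0.045 0.0074
spool -0.03 0.0073
spool 0.025 0.095
spool 0.045 0.096
roll -0.045 0.2504
roll -0.03 0.2357
roll 0.025 0.0954
roll 0.045 0.0959
dish -0.045 0.0946
dish -0.03 0.0958
dish 0.025 0.0334
dish 0.045 0.0328
```

View pics/side8.png

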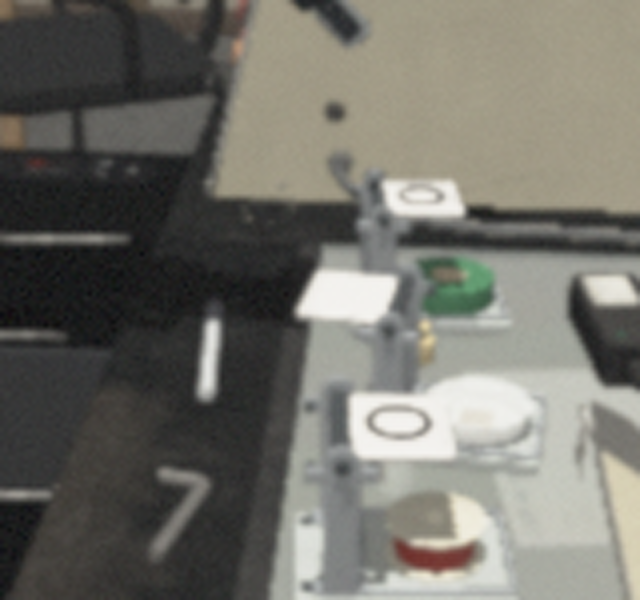

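View pics/top8.png

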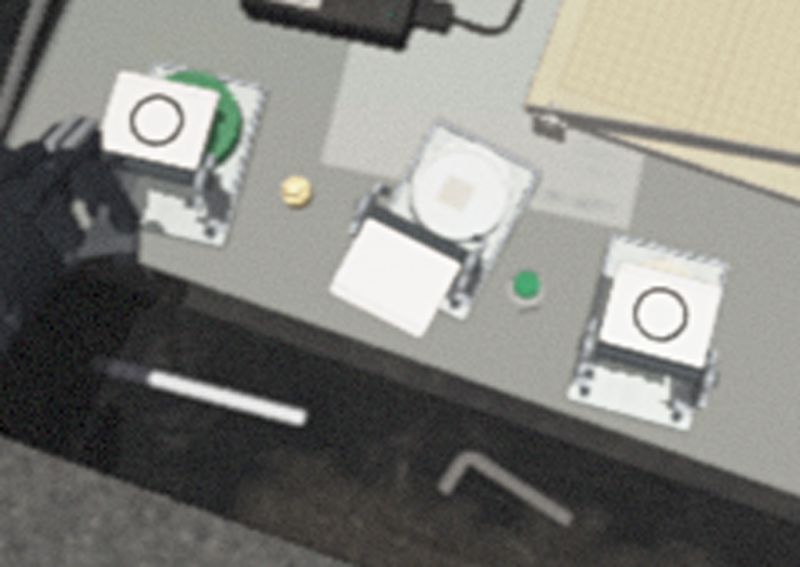

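Both tags lie level on the far side with rings up: spool at about (660,313) and roll at (157,120) in the top zoom. The dish tag, samples and bystanders haven't moved, and the gripper is clear.

```bash
python3 -c "
from station import *
print(finish_job())"
```

```text
the job is handed in; nothing more can be done
None
```

I flipped the spool's tag first and then the roll's, each pushed up and over its pivot with the shut fingertip, and handed the job in after about 13.6 s.

- **Both tags:** the last pictures from both cameras show them on the far side with the ring up. Depth readings put both level at about 95–96 mm.
- **Dish tag:** it still lies towards the robot with its plain face up.
- **Other things:** the pen, hex key, weight, vial and samples look where they were. I compared these by eye only. The binder clip and jaw block were outside the final picture crops, so I did not recheck them, but the arm did not work near them after the start.
- **Robot:** it was clear of everything, with contact force readings at about 1 N, which is noise level.
- **Close call:** the third joint came close to its limit in front of the roll (2.57 of 2.58 rad) but did not pass it in any reading I took.

No check failed.

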